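# Load a pigment sample and switch the viewer to its filter

### The arm

A 7-joint arm with a two-finger parallel gripper is mounted at the origin on the work surface. World frame = base frame: x ahead of the robot, y to its left, z up, the work surface at z = 0. Lengths are in m, angles in rad, forces in N, time in s.
With the tool pointing down it reaches from about 0.425 to 0.925 m from the base axis. Payload 6.8 kg.
Tool frame: the origin (TCP) lies at the very end of the fingers, on their centre line; the grasp point (between the pads) lies 19 mm behind it (r.grip_depth is the distance from the TCP to the grasp point, in m); z points along the fingers, y is the direction in which the jaws open and shut (so a half turn about z gives the same grasp; the last joint's range is limited). The gripper opens to 85 mm and grips with 20 to 120 N. Pads are 22 mm wide; open, the fingers measure 114 mm over their backs; the gripper's body (76 mm by 85 mm) begins 54 mm behind the grasp point. The pads swing forward as they close: fully open they stand 13 mm farther back than shut.
Start: joints at [-1.439, 0.477, 0.022, 1.555, -0.011, 1.109, -0.083], TCP at [0.16, 0.656, 0.231] pointing down, gripper open.
Joint ranges: [-2.96, 2.96], [-0.34, 2.1], [-1.41, 1.46], [0.24, 2.44], [-1.37, 4.51], [0.17, 1.92], [-2.96, 2.96]. Speed limits (rad/s): [2.39, 2.39, 3.14, 3.14, 3.14, 3.14, 3.14].

### API

Orientations are given as a rotation vector (axis times angle).
In Python, from bench import status, eyes, workorder, spotter, r gives the robot as it stands.
- The arm moves only by the tool drive_tool, never from a script. Its argument "commands" is a list of rows, each an object of numbers: "rx", "ry", "rz": the turn, a rotation vector about the world's x, y, z normalised to -1 to 1, where 1 is 8 degrees; "tx", "ty", "tz": the shift along the world's x, y, z normalised to -1 to 1, where 1 is 20 mm; "grip": the closure, from -1 (fully open) to 1 (shut). A call has 1 to 10 rows; each row shifts and turns the commanded pose from where the row before left it; what a row does not reach is not made up. A row lasts 1/8 s, in which the tool goes at most 62.5 mm and 10.7 degrees, less where a joint would pass 70% of its speed; a pose out of reach is approached as far as the arm can. A call with a number of a shift or a turn outside -1 to 1 is refused whole. A call with a gripper value outside its range is refused whole. The fingers move at their own pace and stop on an object; "grip_force" is the grip in N (left out, the last holds). Time passes only in rows, so rows that do not move let the fingers close. It gives the time, the measured TCP pose, the force and the opening at its end, in the units of the state.
- status.get_obs(): the state, without advancing time (a new reading comes with each control period).
- eyes.grab_frame(name): name is "scene" or "top" or "wrist"; returns a dict with "frame" (420x560x3 uint8, blue, green, red), "range_z" (420x560 float32, m along the optical axis (not along the pixel's ray), 0 where there is no reading), "fx", "fy", "cx", "cy" (pixels), "T" (4x4, takes a point from camera to world coordinates); the wrist camera has in their place "T_tool_cam" (4x4, takes a point from camera to tool coordinates, whose origin is the TCP and whose axes are the flange's). Camera axes: x right, y down, z forward; pixel columns grow to the right and rows downward; lengths in m; the calibration is good to about 2 mm. A picture is of the moment at which its call begins: read the wrist's pose just before it.
- workorder.hand_in(): hands the job in, once; it reports no verdict.
Trained networks look in the newest picture that a camera, given by its name, has taken for a name from the list of things; names that differ only in an ending like _2 or _b are one class to them, and where a whole thing is asked for, a point or a joint stands for the part that bears it (a point fixed in the world has none). Each returns a list of dicts, best first, with "confidence" (0 to 1); they miss things now and then, are a little off and sometimes report something else, mostly with a low value. They report only what shows in the picture. A call takes as long as a camera call. They do not tell look-alikes from the thing itself.
- spotter.boxes_of(camera, target): "position" ([column, row] as shares, 0 to 1, of the picture: columns of its width, rows of its height, amid what is visible of it).
- spotter.masks_of(camera, target): "mask" (420x560 bool, what is visible of it) and "position" ([column, row] as shares, 0 to 1, of the picture: columns of its width, rows of its height, amid what is visible of it).
The state is a dict: "clock": time; "joints": joint angles; "qvel": joint speeds; "tau": joint torques, N m; "tcp_pos": TCP position; "orientation": TCP orientation; "contact_force": force on the tool from outside, world axes, zero at the start; "moment": the same for the moment, N m; "grip_width": finger opening in m.
Only numpy, scipy, OpenCV 4.12 (cv2) and the standard library are available. Lean on these libraries where they do the work, as an engineer would, in place of code of your own. Each camera call takes 0.05 s, during which the arm holds its last target.

### The job

Take the ochre pigment block out of the rack and set it down gently in the channel of the viewing dock, spot upwards, flat on the dock's floor and with its ends level with the ends of the channel walls. Then press the filter key whose dot is ochre fully down, so that it stays down and the clear-light key pops up, and let go. Press no other key, never tip the block over, and leave the other blocks and everything else on the bench where they are.

Things in the scene. Friction and masses are not known exactly. Their poses are not given: they have to be found in the camera images.
- ochre_block: porcelain block 32 (x) x 60 (y) x 40 mm (z), about 130 to 250 g, with a round ochre (orange-brown) pigment spot on its top and a ochre bar on each long face; origin at the centre of its underside, z up, long side along its y. The one to load. Its x-y heading counts only up to a half turn.
- red_block: porcelain block 32 (x) x 60 (y) x 40 mm (z), about 130 to 250 g, with a round dark red pigment spot on its top and a dark red bar on each long face; origin at the centre of its underside, z up, long side along its y. Stays in its pocket.
- green_block: porcelain block 32 (x) x 60 (y) x 40 mm (z), about 130 to 250 g, with a round dark green pigment spot on its top and a dark green bar on each long face; origin at the centre of its underside, z up, long side along its y. Stays in its pocket.
- rack: fixed wooden rack, 44 (x) x 236 (y) mm, origin at the centre of its underside. Floor 6 mm thick; three pockets in a row along y (centres y = -76, 0, +76 mm), a block in each, long side along y. Uprights (8 mm thick in y, 36 mm in x, 48 mm over the bench) stand 4 mm from the blocks' short ends; only the blocks' long faces (32 mm apart, along the rack's x) are open to fingers.
- dock: fixed grey viewing dock. Base plate 8 mm thick, x = -50 to +95, y = -65 to +65 mm about the origin (underside). Two walls along y, each 62 mm long, 8 mm thick, top 58 mm over the bench, with a 40 mm channel between them (x = -20 to +20 mm), open above and at both y ends. Behind, a light bar 130 mm long (x = +69 to +91 mm), top 155 mm over the bench, on two 10 mm posts at x = +82, y = -50 and +50.
- dock_seat (a point): middle of the channel floor, on the dock's base plate, 8 mm over the bench; axes as the dock's (y along the channel). The loaded block's underside centre belongs here, long side along y; its ends are then level with the walls' ends. The walls are 10 mm higher than the block, so fingers can reach it there only at its two short ends.
- selector: fixed grey filter selector box, 110 (x) x 174 (y) x 50 mm high, origin at the centre of its underside. Four white keys along y, key 0 at y = -54 mm, key 1 at -18, key 2 at +18, key 3 at +54, all at x = +10 mm. Each has a round colour dot 36 mm in front of it (to -x): key 0 white (clear light), the others ochre, dark red and dark green in an order that varies.
- key0_top (a point): centre of the top of key 0, cap 28 (x) x 24 mm (y), 12 mm gaps between caps; cap top 64 mm over the bench when up, 55 mm when down. Axes as the selector's.
- key0 (a joint): how far key 0 is pressed, m: 0 up, 0.009 fully down (bottom stop, where it stays). Latched down at the start. The keys are interlocked: pressing one (about 4 N) raises the one that is down, and past half-way the pressed one snaps down and stays, the other up; let go before half-way, it springs back.
- key1_top (a point): centre of the top of key 1, cap 28 (x) x 24 mm (y), 12 mm gaps between caps; cap top 64 mm over the bench when up, 55 mm when down. Axes as the selector's.
- key1 (a joint): how far key 1 is pressed, m: 0 up, 0.009 fully down (bottom stop, where it stays). Up at the start. The keys are interlocked: pressing one (about 4 N) raises the one that is down, and past half-way the pressed one snaps down and stays, the other up; let go before half-way, it springs back.
- key2_top (a point): centre of the top of key 2, cap 28 (x) x 24 mm (y), 12 mm gaps between caps; cap top 64 mm over the bench when up, 55 mm when down. Axes as the selector's.
- key2 (a joint): how far key 2 is pressed, m: 0 up, 0.009 fully down (bottom stop, where it stays). Up at the start. The keys are interlocked: pressing one (about 4 N) raises the one that is down, and past half-way the pressed one snaps down and stays, the other up; let go before half-way, it springs back.
- key3_top (a point): centre of the top of key 3, cap 28 (x) x 24 mm (y), 12 mm gaps between caps; cap top 64 mm over the bench when up, 55 mm when down. Axes as the selector's.
- key3 (a joint): how far key 3 is pressed, m: 0 up, 0.009 fully down (bottom stop, where it stays). Up at the start. The keys are interlocked: pressing one (about 4 N) raises the one that is down, and past half-way the pressed one snaps down and stays, the other up; let go before half-way, it springs back.
- ochre_dot_mid (a point): top of the ochre (orange-brown) colour dot, 18 mm across, 3 mm high, on the selector 36 mm in front (to -x of the selector) of the key it marks; it is fixed.
- palette: bystander: white porcelain palette 110 (x) x 75 (y) x 16 mm, origin at the centre of its underside
- sharpener: bystander: metal pencil sharpener 26 (x) x 18 (y) x 15 mm, origin at the centre of its underside
- pencil: bystander: orange pencil, 150 mm body plus 22 mm point at +x, 9 mm thick, lying along its x, origin under the middle of its body
- amber_jar: bystander: amber jar, 56 mm across, 85 mm high, origin at the centre of its underside
- white_jar: bystander: white jar with black cap, 56 mm across, 85 mm high, origin at the centre of its underside
Things that resemble listed ones, but are neither listed nor needed, are in the scene too. Leave any blue look-alike of the ochre_block alone.

How it is judged:
By the outcome, as a careful person would: the job done as asked, in the order asked, and still so for the second after the job is handed in, with the robot touching nothing.
It also fails if it takes over 67 s, if anything falls off the work surface, if the arm or the gripper's body presses on something with over 40 N, if the wrist force passes 120 N, or if a joint passes its speed limit or range.

## Working session

There is one attempt and no reset: what is moved stays moved. The work goes in short steps, Python scripts to look and compute and a tool call to move; the robot and the scene stay as the last step left them, time stands still between calls to the robot, and variables do not carry over. Pictures are saved under pics/ and viewed, and the job is handed in when it is done.

Besides the shell and the picture viewer there is one more tool, called after "Request:" as name(argument=value, ...) on one line, values as JSON. drive_tool: Moves the arm, as the interface text tells. Scaled input: -1 to 1 covers 20 mm each way for a shift and 8 degrees each way for a turn. Its arguments: {"type":"object","properties":{"commands":{"type":"array","items":{"type":"object","properties":{"rx":{"type":"number"},"ry":{"type":"number"},"rz":{"type":"number"},"tx":{"type":"number"},"ty":{"type":"number"},"tz":{"type":"number"},"grip":{"type":"number"}}}},"grip_force":{"type":"number"}},"required":["commands"]}

```bash
mkdir -p pics; ls; python3 - <<'E'
from bench import status, eyes, r
import cv2
o=status.get_obs()
for k,v in o.items(): print(k,v)
print(r.grip_depth)
for n in ("scene","top","wrist"):
    f=eyes.grab_frame(n); cv2.imwrite(f"pics/a_{n}.png",f["frame"])
    print(n,f["fx"],f["cx"],f["cy"],f.get("T",f.get("T_tool_cam")))
E
```

```text
pics
clock 0.0
joints [-1.43911474  0.47779369  0.02237007  1.55642082 -0.01150769  1.10929643
 -0.08311903]
qvel [ 0.00169277  0.00023794  0.0008635   0.00072388 -0.00032012 -0.00015614
 -0.00180293]
tau [-1.02700033e-03 -5.96469247e+01  1.60768826e+00 -2.81187898e+01
  1.25436665e-02  9.54607793e-03  7.36008758e-06]
tcp_pos [0.16019874 0.65512319 0.23034353]
orientation [-3.75780167e-01 -3.11896064e+00  2.80876370e-03]
contact_force [0.37951828 0.80067699 0.01326997]
moment [-0.00241779  0.02089439  0.07723372]
grip_width 0.08578095306099565
0.0187
scene 395.23153993132956 275.56684647502146 212.85179612839985 [[-0.79100411  0.49154507 -0.36427454  0.84115355]
 [ 0.61180869  0.63708898 -0.46883661  0.38756574]
 [ 0.00162097 -0.59371801 -0.80467154  0.70636172]
 [ 0.          0.          0.          1.        ]]
top 540.7667139946418 276.308879444961 205.16062268273453 [[-0.01483293 -0.98519974  0.17076725  0.35332149]
 [-0.99988653  0.01416568 -0.00512526  0.02495524]
 [ 0.00263037 -0.1708239  -0.98529807  1.1217417 ]
 [ 0.          0.          0.          1.        ]]
wrist 332.7677966515997 282.48691886062454 206.94523842020723 [[-1.25236526e-03 -9.54397167e-01 -2.98537233e-01  7.58760869e-02]
 [ 9.99999165e-01 -1.29047377e-03 -6.94710705e-05  1.58982670e-03]
 [-3.18951476e-04 -2.98537070e-01  9.54397986e-01 -1.43397216e-01]
 [ 0.00000000e+00  0.00000000e+00  0.00000000e+00  1.00000000e+00]]
```

View pics/a_scene.png

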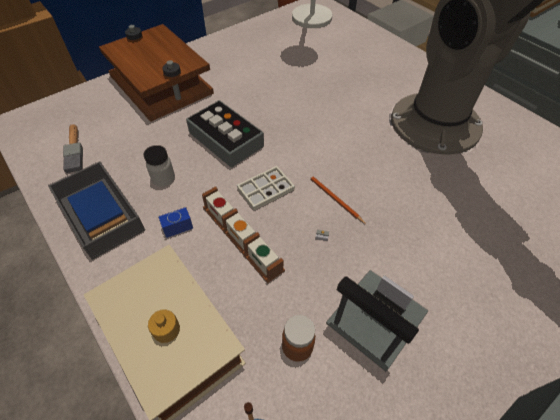

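View pics/a_top.png

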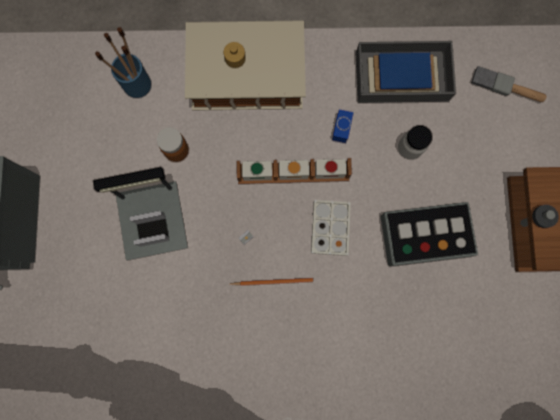

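View pics/a_wrist.png

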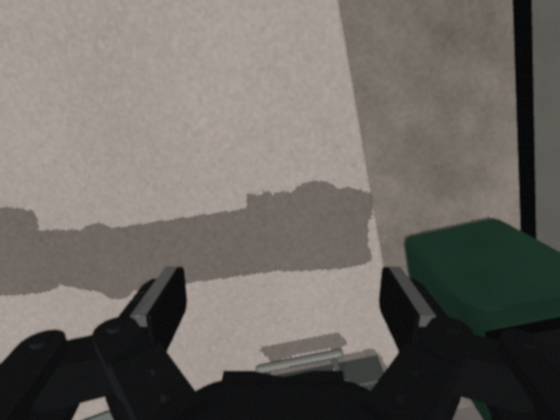

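The ochre block sits in the middle pocket of the rack, around (294,168) in the top view. The dock is at about (150,220), the selector at about (430,235), and its ochre dot at about (443,245). I'll use depth to measure these.

```bash
cat > h.py <<'E'
import numpy as np, cv2
from scipy.spatial.transform import Rotation as R
from bench import status, eyes, spotter
def cloud(f,T=None):
    T=f["T"] if T is None else T
    z=f["range_z"]; v,u=np.indices(z.shape)
    p=np.stack([(u-f["cx"])/f["fx"]*z,(v-f["cy"])/f["fy"]*z,z],-1)
    w=p@T[:3,:3].T+T[:3,3]; w[z<=0]=np.nan
    return w
def wristT(o,f):
    T=np.eye(4);T[:3,:3]=R.from_rotvec(o["orientation"]).as_matrix();T[:3,3]=o["tcp_pos"]
    return T@f["T_tool_cam"]
def proj(f,P,T=None):
    T=f["T"] if T is None else T
    c=(np.asarray(P)-T[:3,3])@T[:3,:3]
    return np.stack([f["fx"]*c[...,0]/c[...,2]+f["cx"],f["fy"]*c[...,1]/c[...,2]+f["cy"]],-1)
E
python3 - <<'E'
from h import *
for cam in ("top","scene"):
    f=eyes.grab_frame(cam); W=cloud(f)
    print(cam)
    for n in ["ochre_block","red_block","green_block","rack","dock","selector","key0_top","key1_top","key2_top","key3_top","ochre_dot_mid"]:
        for d in spotter.masks_of(cam,n)[:3]:
            m=d["mask"]; p=W[m]; 
            print(n,round(d["confidence"],2),np.round(np.array(d["position"])*[560,420]),m.sum(),np.round(np.nanmedian(p,0),4), np.round(np.nanpercentile(p[:,2],[5,95]),3))
    if cam=="top":
        cv2.imwrite("pics/b_top.png",cv2.resize(f["frame"][140:280,100:260],None,fx=5,fy=5,interpolation=cv2.INTER_CUBIC)[:600])
        cv2.imwrite("pics/b_sel.png",cv2.resize(f["frame"][190:280,375:485],None,fx=6,fy=6,interpolation=cv2.INTER_CUBIC))
E
```

```text
top
ochre_block 0.81 [342. 125.] 497 [ 0.7052 -0.1214  0.0395] [0.016 0.043]
ochre_block 0.68 [423. 232.] 187 [ 0.4862 -0.2673  0.0632] [0.056 0.066]
ochre_block 0.6 [295. 171.] 560 [ 0.613 -0.018  0.045] [0.015 0.049]
red_block 0.79 [330. 170.] 509 [ 0.6133 -0.092   0.0452] [0.021 0.049]
green_block 0.57 [257. 171.] 527 [0.6118 0.0576 0.0453] [0.019 0.049]
rack 0.81 [299. 179.] 860 [ 0.6018 -0.019   0.0084] [0.002 0.049]
rack 0.53 [415. 143.] 899 [ 0.6601 -0.2619  0.0815] [0.01  0.087]
dock 0.96 [148. 212.] 5521 [0.5361 0.2811 0.0085] [0.003 0.155]
dock 0.26 [414. 142.] 880 [ 0.6599 -0.2621  0.0814] [0.011 0.087]
selector 0.82 [429. 233.] 4824 [ 0.4773 -0.2833  0.0502] [0.038 0.064]
selector 0.51 [420. 230.] 169 [ 0.4862 -0.2672  0.0633] [0.056 0.066]
key0_top 0.52 [459. 222.] 178 [ 0.4942 -0.34    0.0539] [0.049 0.057]
key0_top 0.39 [265. 282.] 279 [0.388  0.0406 0.007 ] [0.002 0.011]
key1_top 0.64 [439. 225.] 192 [ 0.49   -0.3034  0.0632] [0.056 0.066]
key2_top 0.69 [426. 227.] 199 [ 0.4863 -0.2684  0.0629] [0.053 0.066]
key2_top 0.22 [431. 234.] 4864 [ 0.4773 -0.2838  0.0502] [0.
[... 790 characters left out ...]
] [0.001 0.01 ]
green_block 0.36 [299. 334.] 1264 [0.679  0.2388 0.0842] [0.018 0.087]
rack 0.56 [246. 246.] 959 [0.6335 0.0234 0.0221] [0.004 0.049]
dock 0.77 [376. 319.] 5782 [0.5655 0.2892 0.0103] [0.007 0.156]
selector 0.79 [225. 132.] 3080 [ 0.4945 -0.2632  0.0501] [0.008 0.064]
selector 0.27 [336. 200.] 272 [0.3912 0.0319 0.0076] [0.002 0.01 ]
key0_top 0.51 [208. 114.] 37 [ 0.4976 -0.3388  0.0546] [0.053 0.056]
key1_top 0.68 [159. 163.] 956 [ 0.674  -0.2509  0.059 ] [0.006 0.086]
key1_top 0.56 [216. 119.] 116 [ 0.494  -0.3002  0.0628] [0.054 0.065]
key2_top 0.43 [229. 131.] 150 [ 0.4904 -0.2639  0.0624] [0.051 0.066]
key3_top 0.71 [234. 132.] 125 [ 0.487  -0.2289  0.0633] [0.054 0.066]
```

View pics/b_top.png

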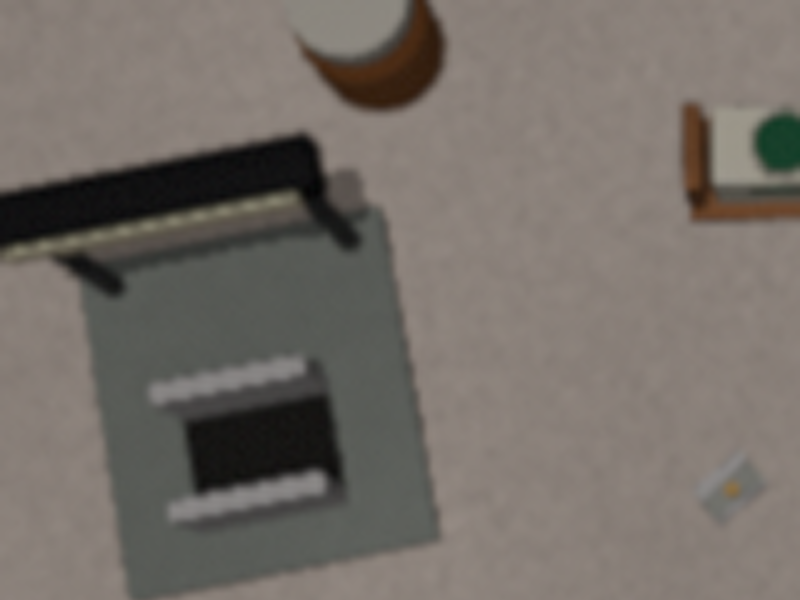

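View pics/b_sel.png

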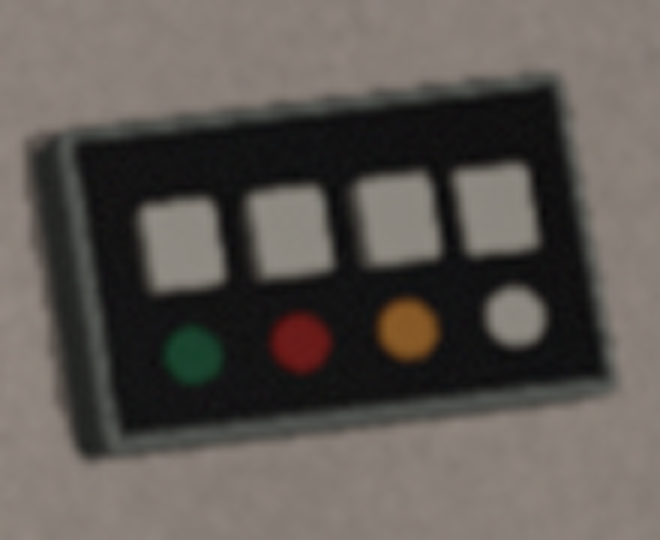

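The top view settles the key: the ochre dot is in front of key 1, second from the right and next to the white one. Next I'll measure the top faces precisely.

```bash
cat > fit.py <<'E'
from h import *
def rect(W,box,zr,minpix=20):
    (x0,x1),(y0,y1)=box
    m=(W[...,0]>x0)&(W[...,0]<x1)&(W[...,1]>y0)&(W[...,1]<y1)&(W[...,2]>zr[0])&(W[...,2]<zr[1])
    n,l,s,c=cv2.connectedComponentsWithStats(m.astype(np.uint8),connectivity=4)
    out=[]
    for i in range(1,n):
        if s[i,4]<minpix: continue
        p=W[l==i]; r=cv2.minAreaRect((p[:,:2]*1000).astype(np.float32))
        out.append((s[i,4],np.round(r[0],1),np.round(r[1],1),round(r[2],1),"z",np.round(np.median(p[:,2])*1000,1)))
    return out
E
python3 - <<'E'
from fit import *
for cam in ("top","scene"):
    f=eyes.grab_frame(cam); W=cloud(f)
    print(cam)
    for nm,box,zr in [("blocks",((.56,.67),(-.15,.12)),(.040,.060)),("dockwalls",((.44,.56),(.17,.36)),(.051,.065)),("dockbase",((.40,.66),(.15,.42)),(.005,.0125)),
       ("sel",((.4,.56),(-.4,-.17)),(.046,.07)),("keys",((.45,.53),(-.4,-.17)),(.060,.07)),("rackfloor",((.56,.67),(-.16,.14)),(.003,.06)),("sharp",((.44,.52),(.03,.11)),(.007,.02)),("bar",((.5,.66),(.18,.4)),(.135,.17))]:
        for q in rect(W,box,zr): print(nm,*q)
E
```

```text
top
blocks 76 [ 617.8 -130.9] [ 7.8 35.5] 88.6 z 47.1
blocks 73 [617.6 -55. ] [ 8. 36.] 88.9 z 46.6
blocks 449 [617.9 -93.3] [33.  59.8] 1.5 z 45.8
blocks 70 [616.5  19.9] [ 6.2 35.2] 89.2 z 47.4
blocks 451 [617.1 -17.3] [33.2 59.7] 0.1 z 45.6
blocks 73 [614.9  96.3] [36.   8.1] 1.0 z 47.0
blocks 457 [615.9  58.6] [33.3 59.6] 0.6 z 45.6
dockwalls 145 [520.3 281.1] [ 9.2 62.1] 10.1 z 57.0
dockwalls 141 [473.2 271.8] [ 8.7 61.3] 11.0 z 57.0
dockbase 3129 [518.7 280.3] [145.  130.1] 10.6 z 7.6
sel 4591 [ 478.  -288.4] [109.9 174.4] 6.1 z 50.7
keys 166 [ 489.8 -305.2] [28.  25.1] 4.7 z 63.4
keys 165 [ 486.1 -269.2] [28.1 23.8] 4.6 z 63.4
keys 157 [ 482.4 -233.3] [27.8 23.7] 5.4 z 63.6
rackfloor 2500 [619.2 -20.8] [ 52.  245.1] 0.6 z 44.3
sharp 105 [479.8  83.6] [18.  25.8] 40.2 z 11.3
bar 1047 [574.2 290.9] [ 25.5 130. ] 10.8 z 153.3
scene
blocks 1626 [618.9 -17.4] [ 36.5 237.5] 0.6 z 46.6
dockwalls 210 [475.3 272.9] [ 9.8 61.3] 10.3 z 57.7
dockbase 979 [470.6 271.8] [ 45.6 130.1] 10.1 z 8.8
dockbase 2241 [560.  288.8] [ 65.8 129.9] 10.8 z 8.6
sel 2131 [ 479.9 -288. ] [111.2 177. ] 6.2 z 51.1
keys 88 [ 491.1 -304.2] [28.2 25. ] 4.3 z 63.8
keys 87 [ 487.8 -268.5] [28.5 25.2] 0.9 z 63.7
keys 90 [ 483.5 -232.1] [29.7 23.6] 6.4 z 64.0
rackfloor 2586 [613.2 -20.6] [ 57.8 244.8] 1.1 z 45.2
sharp 97 [482.9  85.6] [19.  25.5] 43.3 z 12.4
bar 1664 [576.  291.7] [ 25.9 130.1] 10.5 z 154.8
```

Top and scene cameras agree to within 2 mm:

| Item | Position (mm) | Yaw |
|---|---|---|
| Ochre block centre | (618, -17), top at 46 | 0.7° |
| Dock seat | (497.5, 277) | 10.7° |
| Key 1 | (490.5, -304.7) | 6° |

The dock walls block the long-face grip, so I'll regrasp the block by its short ends on free bench near (540, 145). First I'll move towards the rack.

Request:
drive_tool(commands=[{"tx": 0.67,"ty": -0.99,"rz": -0.28,"grip": -1},{"tx": 0.67,"ty": -0.99,"rz": -0.28},{"tx": 0.67,"ty": -0.99,"rz": -0.28},{"tx": 0.67,"ty": -0.99,"rz": -0.28},{"tx": 0.67,"ty": -0.99,"rz": -0.28},{"tx": 0.67,"ty": -0.99,"rz": -0.28},{"tx": 0.67,"ty": -0.99,"rz": -0.28},{"tx": 0.67,"ty": -0.99,"rz": -0.28},{"tx": 0.67,"ty": -0.99,"rz": -0.28},{"tx": 0.67,"ty": -0.99,"rz": -0.28}])

```text
validation failed for argument at $.co...
```

Request:
drive_tool(commands=[{"tx": 0.67,"ty": -0.99,"tz": 0,"rx": 0,"ry": 0,"rz": -0.28,"grip": -1},{"tx": 0.67,"ty": -0.99,"tz": 0,"rx": 0,"ry": 0,"rz": -0.28,"grip": -1},{"tx": 0.67,"ty": -0.99,"tz": 0,"rx": 0,"ry": 0,"rz": -0.28,"grip": -1},{"tx": 0.67,"ty": -0.99,"tz": 0,"rx": 0,"ry": 0,"rz": -0.28,"grip": -1},{"tx": 0.67,"ty": -0.99,"tz": 0,"rx": 0,"ry": 0,"rz": -0.28,"grip": -1},{"tx": 0.67,"ty": -0.99,"tz": 0,"rx": 0,"ry": 0,"rz": -0.28,"grip": -1},{"tx": 0.67,"ty": -0.99,"tz": 0,"rx": 0,"ry": 0,"rz": -0.28,"grip": -1},{"tx": 0.67,"ty": -0.99,"tz": 0,"rx": 0,"ry": 0,"rz": -0.28,"grip": -1},{"tx": 0.67,"ty": -0.99,"tz": 0,"rx": 0,"ry": 0,"rz": -0.28,"grip": -1},{"tx": 0.67,"ty": -0.99,"tz": 0,"rx": 0,"ry": 0,"rz": -0.28,"grip": -1}])

```text
clock: 2.7
tcp_pos: [0.2952, 0.4564, 0.2314]
orientation: [-0.978, -2.985, -0.0]
contact_force: [0.9, -0.9, 0.2]
grip_width: 0.0853
```

Request:
drive_tool(commands=[{"tx": 0.67,"ty": -0.99,"tz": 0,"rx": 0,"ry": 0,"rz": -0.28,"grip": -1},{"tx": 0.67,"ty": -0.99,"tz": 0,"rx": 0,"ry": 0,"rz": -0.28,"grip": -1},{"tx": 0.67,"ty": -0.99,"tz": 0,"rx": 0,"ry": 0,"rz": -0.28,"grip": -1},{"tx": 0.67,"ty": -0.99,"tz": 0,"rx": 0,"ry": 0,"rz": -0.28,"grip": -1},{"tx": 0.67,"ty": -0.99,"tz": 0,"rx": 0,"ry": 0,"rz": -0.28,"grip": -1},{"tx": 0.67,"ty": -0.99,"tz": 0,"rx": 0,"ry": 0,"rz": -0.28,"grip": -1},{"tx": 0.67,"ty": -0.99,"tz": 0,"rx": 0,"ry": 0,"rz": -0.28,"grip": -1},{"tx": 0.67,"ty": -0.99,"tz": 0,"rx": 0,"ry": 0,"rz": -0.28,"grip": -1},{"tx": 0.67,"ty": -0.99,"tz": 0,"rx": 0,"ry": 0,"rz": -0.28,"grip": -1},{"tx": 0.67,"ty": -0.99,"tz": 0,"rx": 0,"ry": 0,"rz": -0.28,"grip": -1}])

```text
clock: 3.95
tcp_pos: [0.4292, 0.2584, 0.2313]
orientation: [-1.54, -2.738, -0.0]
contact_force: [-0.1, -0.6, -0.8]
grip_width: 0.0854
```

Request:
drive_tool(commands=[{"tx": 0.67,"ty": -0.99,"tz": 0,"rx": 0,"ry": 0,"rz": -0.28,"grip": -1},{"tx": 0.67,"ty": -0.99,"tz": 0,"rx": 0,"ry": 0,"rz": -0.28,"grip": -1},{"tx": 0.67,"ty": -0.99,"tz": 0,"rx": 0,"ry": 0,"rz": -0.28,"grip": -1},{"tx": 0.67,"ty": -0.99,"tz": 0,"rx": 0,"ry": 0,"rz": -0.28,"grip": -1},{"tx": 0.67,"ty": -0.99,"tz": 0,"rx": 0,"ry": 0,"rz": -0.28,"grip": -1},{"tx": 0.67,"ty": -0.99,"tz": 0,"rx": 0,"ry": 0,"rz": -0.28,"grip": -1},{"tx": 0.67,"ty": -0.99,"tz": 0,"rx": 0,"ry": 0,"rz": -0.28,"grip": -1},{"tx": 0.67,"ty": -0.99,"tz": 0,"rx": 0,"ry": 0,"rz": -0.28,"grip": -1},{"tx": 0.67,"ty": -0.99,"tz": 0,"rx": 0,"ry": 0,"rz": -0.28,"grip": -1},{"tx": 0.67,"ty": -0.99,"tz": 0,"rx": 0,"ry": 0,"rz": -0.28,"grip": -1}])

```text
clock: 5.2
tcp_pos: [0.5632, 0.0604, 0.2313]
orientation: [2.042, 2.387, 0.0]
contact_force: [0.2, 0.6, 0.8]
grip_width: 0.0853
```

Request:
drive_tool(commands=[{"tx": 0.69,"ty": -0.97,"tz": 0,"rx": 0,"ry": 0,"rz": -0.27,"grip": -1},{"tx": 0.68,"ty": -0.97,"tz": 0,"rx": 0,"ry": 0,"rz": -0.26,"grip": -1},{"tx": 0.68,"ty": -0.97,"tz": 0,"rx": 0,"ry": 0,"rz": -0.26,"grip": -1},{"tx": 0.68,"ty": -0.97,"tz": 0,"rx": 0,"ry": 0,"rz": -0.25,"grip": -1},{"tx": 0,"ty": 0,"tz": 0,"rx": 0,"ry": 0,"rz": 0,"grip": -1},{"tx": 0,"ty": 0,"tz": 0,"rx": 0,"ry": 0,"rz": 0,"grip": -1}])

```text
clock: 5.95
tcp_pos: [0.6168, -0.0154, 0.231]
orientation: [-2.206, -2.236, 0.0]
contact_force: [0.1, 0.1, -0.8]
grip_width: 0.0856
```

```bash
cat > w.py <<'E'
from fit import *
import sys
def yaw(o):
    M=R.from_rotvec(o["orientation"]).as_matrix(); return np.degrees(np.arctan2(M[1,1],M[0,1])), M[:,2]
def look(name):
    o=status.get_obs(); f=eyes.grab_frame("wrist"); T=wristT(o,f); W=cloud(f,T)
    cv2.imwrite(f"pics/{name}.png",f["frame"])
    print("t",round(o["clock"],2),"tcp",np.round(o["tcp_pos"],4),"yaw_y",np.round(yaw(o)[0],2),"z",np.round(yaw(o)[1],3),"w",round(o["grip_width"],4),"F",np.round(o["contact_force"],1),"q",np.round(o["joints"],2))
    return o,f,T,W
E
python3 - <<'E'
from w import *
o,f,T,W=look("c_wrist")
for q in rect(W,((.56,.67),(-.15,.12)),(.040,.060)): print(*q)
E
```

```text
t 5.95 tcp [ 0.6168 -0.0154  0.231 ] yaw_y 0.76 z [-0.001  0.    -1.   ] w 0.0856 F [ 0.1  0.1 -0.8] q [-0.5   0.42  0.58  1.73 -0.26  1.06  0.17]
432 [616.9  98.8] [35.4  8.3] 0.6 z 48.6
2232 [617.6  61.1] [32.  58.8] 0.6 z 46.9
329 [618.3  23.2] [35.2  7.6] 0.5 z 48.5
1858 [618.5 -14.9] [31.9 60.2] 0.2 z 46.9
311 [618.9 -52.5] [34.7  7.7] 0.5 z 48.2
1883 [619.3 -97.1] [35.7 73.1] 0.1 z 46.9
```

View pics/c_wrist.png

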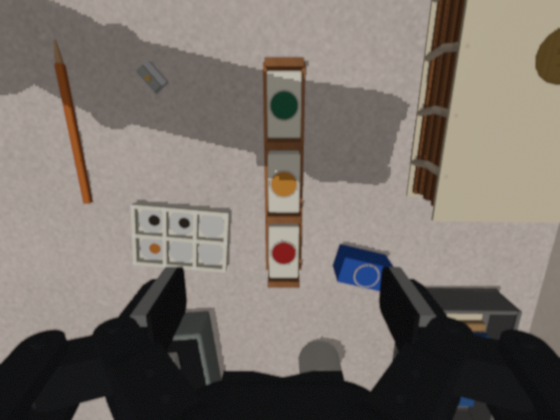

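The wrist view gives the ochre block centre as (618.5, -15), top at 47 mm, with its spot at about pixel (284,184). That agrees with the fixed cameras to within 2 mm, so I'll go down.

Request:
drive_tool(commands=[{"tx": 0.08,"ty": -0.03,"tz": -1,"rx": 0,"ry": 0,"rz": 0,"grip": -1},{"tx": 0,"ty": 0,"tz": -1,"rx": 0,"ry": 0,"rz": 0,"grip": -1},{"tx": 0,"ty": 0,"tz": -1,"rx": 0,"ry": 0,"rz": 0,"grip": -1},{"tx": 0,"ty": 0,"tz": -1,"rx": 0,"ry": 0,"rz": 0,"grip": -1},{"tx": 0,"ty": 0,"tz": -1,"rx": 0,"ry": 0,"rz": 0,"grip": -1},{"tx": 0,"ty": 0,"tz": -1,"rx": 0,"ry": 0,"rz": 0,"grip": -1},{"tx": 0,"ty": 0,"tz": -1,"rx": 0,"ry": 0,"rz": 0,"grip": -1},{"tx": 0,"ty": 0,"tz": -0.8,"rx": 0,"ry": 0,"rz": 0,"grip": -1},{"tx": 0,"ty": 0,"tz": -0.6,"rx": 0,"ry": 0,"rz": 0,"grip": -1},{"tx": 0,"ty": 0,"tz": 0,"rx": 0,"ry": 0,"rz": 0,"grip": -1}])

```text
clock: 7.25
tcp_pos: [0.618, -0.0165, 0.0624]
orientation: [-2.206, -2.235, 0.002]
contact_force: [0.2, 0.9, -0.3]
grip_width: 0.0852
```

Request:
drive_tool(commands=[{"tx": 0,"ty": 0,"tz": -0.6,"rx": 0,"ry": 0,"rz": 0,"grip": -1},{"tx": 0,"ty": 0,"tz": -0.6,"rx": 0,"ry": 0,"rz": 0,"grip": -1},{"tx": 0,"ty": 0,"tz": -0.6,"rx": 0,"ry": 0,"rz": 0,"grip": -1},{"tx": 0,"ty": 0,"tz": -0.4,"rx": 0,"ry": 0,"rz": 0,"grip": -1},{"tx": 0,"ty": 0,"tz": 0,"rx": 0,"ry": 0,"rz": 0,"grip": -1}])

```text
clock: 7.88
tcp_pos: [0.618, -0.0165, 0.0185]
orientation: [-2.207, -2.235, 0.002]
contact_force: [-0.4, -0.6, 0.4]
grip_width: 0.0859
```

Request:
drive_tool(grip_force=45, commands=[{"tx": 0,"ty": 0,"tz": -0.18,"rx": 0,"ry": 0,"rz": 0,"grip": -0.5},{"tx": 0,"ty": 0,"tz": 0,"rx": 0,"ry": 0,"rz": 0,"grip": 0},{"tx": 0,"ty": 0,"tz": 0,"rx": 0,"ry": 0,"rz": 0,"grip": 0.3},{"tx": 0,"ty": 0,"tz": 0,"rx": 0,"ry": 0,"rz": 0,"grip": 0.6},{"tx": 0,"ty": 0,"tz": 0,"rx": 0,"ry": 0,"rz": 0,"grip": 1},{"tx": 0,"ty": 0,"tz": 0,"rx": 0,"ry": 0,"rz": 0,"grip": 1},{"tx": 0,"ty": 0,"tz": 0,"rx": 0,"ry": 0,"rz": 0,"grip": 1},{"tx": 0,"ty": 0,"tz": 0,"rx": 0,"ry": 0,"rz": 0,"grip": 1}])

```text
clock: 8.88
tcp_pos: [0.6189, -0.0165, 0.0161]
orientation: [2.207, 2.235, 0.001]
contact_force: [-0.6, 0.5, 5.6]
grip_width: 0.0315
```

Request:
drive_tool(commands=[{"tx": 0,"ty": 0,"tz": 0.2,"rx": 0,"ry": 0,"rz": 0,"grip": 1},{"tx": 0,"ty": 0,"tz": 0.5,"rx": 0,"ry": 0,"rz": 0,"grip": 1},{"tx": 0,"ty": 0,"tz": 0.8,"rx": 0,"ry": 0,"rz": 0,"grip": 1},{"tx": 0,"ty": 0,"tz": 1,"rx": 0,"ry": 0,"rz": 0,"grip": 1},{"tx": 0,"ty": 0,"tz": 1,"rx": 0,"ry": 0,"rz": 0,"grip": 1},{"tx": 0,"ty": 0,"tz": 1,"rx": 0,"ry": 0,"rz": 0,"grip": 1},{"tx": 0,"ty": 0,"tz": 0.5,"rx": 0,"ry": 0,"rz": 0,"grip": 1},{"tx": 0,"ty": 0,"tz": 0,"rx": 0,"ry": 0,"rz": 0,"grip": 1}])

```text
clock: 9.88
tcp_pos: [0.619, -0.0164, 0.1166]
orientation: [2.206, 2.235, 0.002]
contact_force: [0.5, 1.0, -2.5]
grip_width: 0.0314
```

```bash
python3 - <<'E'
from w import *
o,f,T,W=look("d_wrist")
g=eyes.grab_frame("scene"); cv2.imwrite("pics/d_scene.png",g["frame"]); S=cloud(g)
z=o["tcp_pos"][2]
print("block wrist",rect(W,((.58,.66),(-.07,.04)),(z+.018,z+.06)))
print("block scene",rect(S,((.58,.66),(-.06,.03)),(z+.015,z+.037)))
E
```

```text
t 9.88 tcp [ 0.619  -0.0164  0.1166] yaw_y 0.75 z [ 0.002  0.    -1.   ] w 0.0314 F [ 0.5  1.  -2.5] q [-0.45  0.56  0.51  1.82 -0.35  0.85  0.25]
block wrist [(np.int32(21342), array([620. , -15.4]), array([61.6, 80. ]), 90.0, 'z', np.float64(148.2))]
block scene [(np.int32(510), array([618.9,  -9.5]), array([51.8, 54.3]), 31.0, 'z', np.float64(145.8))]
```

View pics/d_scene.png

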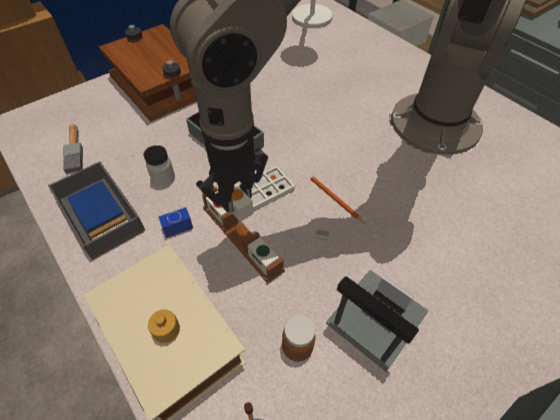

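View pics/d_wrist.png

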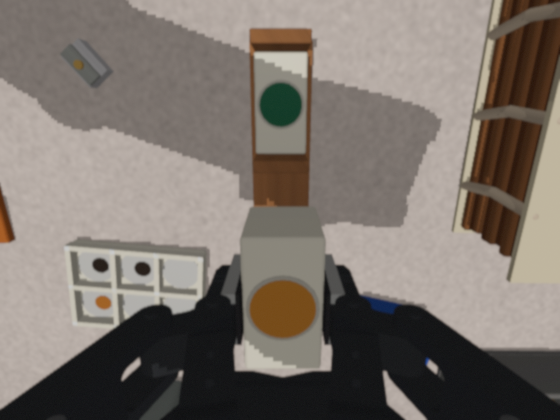

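The block is held level and centred, with the spot up. I'm carrying it to the free bench spot.

Request:
drive_tool(commands=[{"tx": -0.4,"ty": 0.8,"tz": 0,"rx": 0,"ry": 0,"rz": 0,"grip": 1},{"tx": -0.45,"ty": 0.9,"tz": 0,"rx": 0,"ry": 0,"rz": 0,"grip": 1},{"tx": -0.45,"ty": 0.9,"tz": 0,"rx": 0,"ry": 0,"rz": 0,"grip": 1},{"tx": -0.45,"ty": 0.9,"tz": 0,"rx": 0,"ry": 0,"rz": 0,"grip": 1},{"tx": -0.45,"ty": 0.9,"tz": 0,"rx": 0,"ry": 0,"rz": 0,"grip": 1},{"tx": -0.45,"ty": 0.9,"tz": 0,"rx": 0,"ry": 0,"rz": 0,"grip": 1},{"tx": -0.45,"ty": 0.9,"tz": 0,"rx": 0,"ry": 0,"rz": 0,"grip": 1},{"tx": -0.45,"ty": 0.9,"tz": 0,"rx": 0,"ry": 0,"rz": 0,"grip": 1},{"tx": -0.4,"ty": 0.9,"tz": 0,"rx": 0,"ry": 0,"rz": 0,"grip": 1},{"tx": 0,"ty": 0.07,"tz": 0,"rx": 0,"ry": 0,"rz": 0,"grip": 1}])

```text
clock: 11.22
tcp_pos: [0.5388, 0.147, 0.1156]
orientation: [-2.203, -2.238, -0.0]
contact_force: [-1.0, -0.8, -1.4]
grip_width: 0.0314
```

Request:
drive_tool(commands=[{"tx": 0,"ty": 0,"tz": -0.6,"rx": 0,"ry": 0,"rz": 0,"grip": 1},{"tx": 0,"ty": 0,"tz": -1,"rx": 0,"ry": 0,"rz": 0,"grip": 1},{"tx": 0,"ty": 0,"tz": -1,"rx": 0,"ry": 0,"rz": 0,"grip": 1},{"tx": 0,"ty": 0,"tz": -1,"rx": 0,"ry": 0,"rz": 0,"grip": 1},{"tx": 0,"ty": 0,"tz": -0.6,"rx": 0,"ry": 0,"rz": 0,"grip": 1},{"tx": 0,"ty": 0,"tz": -0.4,"rx": 0,"ry": 0,"rz": 0,"grip": 1},{"tx": 0,"ty": 0,"tz": -0.3,"rx": 0,"ry": 0,"rz": 0,"grip": 1},{"tx": 0,"ty": 0,"tz": 0,"rx": 0,"ry": 0,"rz": 0,"grip": 1}])

```text
clock: 12.22
tcp_pos: [0.5395, 0.1449, 0.0176]
orientation: [-2.207, -2.236, 0.0]
contact_force: [0.1, -0.6, -1.8]
grip_width: 0.0313
```

Request:
drive_tool(commands=[{"tx": 0,"ty": 0,"tz": -0.15,"rx": 0,"ry": 0,"rz": 0,"grip": 1},{"tx": 0,"ty": 0,"tz": -0.1,"rx": 0,"ry": 0,"rz": 0,"grip": 1},{"tx": 0,"ty": 0,"tz": -0.08,"rx": 0,"ry": 0,"rz": 0,"grip": 1},{"tx": 0,"ty": 0,"tz": 0,"rx": 0,"ry": 0,"rz": 0,"grip": 1}])

```text
clock: 12.72
tcp_pos: [0.5395, 0.1449, 0.011]
orientation: [-2.207, -2.236, 0.0]
contact_force: [0.2, -0.8, -1.8]
grip_width: 0.0311
```

Request:
drive_tool(commands=[{"tx": 0,"ty": 0,"tz": -0.05,"rx": 0,"ry": 0,"rz": 0,"grip": 1},{"tx": 0,"ty": 0,"tz": -0.03,"rx": 0,"ry": 0,"rz": 0,"grip": 1},{"tx": 0,"ty": 0,"tz": 0,"rx": 0,"ry": 0,"rz": 0,"grip": 1}])

```text
clock: 13.1
tcp_pos: [0.5396, 0.145, 0.0101]
orientation: [-2.207, -2.235, -0.001]
contact_force: [-2.4, -1.0, 5.8]
grip_width: 0.0312
```

The block touched down at TCP z of about 10 mm. Now I'll release, rise, and turn 90° for the short-end grip.

Request:
drive_tool(commands=[{"tx": 0,"ty": 0,"tz": 0,"rx": 0,"ry": 0,"rz": 0,"grip": -0.2},{"tx": 0,"ty": 0,"tz": 0,"rx": 0,"ry": 0,"rz": 0,"grip": -1},{"tx": 0,"ty": 0,"tz": 0,"rx": 0,"ry": 0,"rz": 0,"grip": -1},{"tx": 0,"ty": 0,"tz": 0.3,"rx": 0,"ry": 0,"rz": 0,"grip": -1},{"tx": 0,"ty": 0,"tz": 1,"rx": 0,"ry": 0,"rz": 0,"grip": -1},{"tx": 0,"ty": 0,"tz": 1,"rx": 0,"ry": 0,"rz": 0,"grip": -1},{"tx": 0,"ty": 0,"tz": 1,"rx": 0,"ry": 0,"rz": 0,"grip": -1},{"tx": 0,"ty": 0,"tz": 1,"rx": 0,"ry": 0,"rz": 0,"grip": -1},{"tx": 0,"ty": 0,"tz": 1,"rx": 0,"ry": 0,"rz": 0.25,"grip": -1},{"tx": 0,"ty": 0,"tz": 1,"rx": 0,"ry": 0,"rz": 1,"grip": -1}])

```text
clock: 14.35
tcp_pos: [0.5397, 0.1448, 0.1376]
orientation: [1.999, 2.422, 0.002]
contact_force: [1.4, -0.1, -0.3]
grip_width: 0.0852
```

Request:
drive_tool(commands=[{"tx": 0,"ty": 0,"tz": 0,"rx": 0,"ry": 0,"rz": 1,"grip": -1},{"tx": 0,"ty": 0,"tz": 0,"rx": 0,"ry": 0,"rz": 1,"grip": -1},{"tx": 0,"ty": 0,"tz": 0,"rx": 0,"ry": 0,"rz": 1,"grip": -1},{"tx": 0,"ty": 0,"tz": 0,"rx": 0,"ry": 0,"rz": 1,"grip": -1},{"tx": 0,"ty": 0,"tz": 0,"rx": 0,"ry": 0,"rz": 1,"grip": -1},{"tx": 0,"ty": 0,"tz": 0,"rx": 0,"ry": 0,"rz": 1,"grip": -1},{"tx": 0,"ty": 0,"tz": 0,"rx": 0,"ry": 0,"rz": 1,"grip": -1},{"tx": 0,"ty": 0,"tz": 0,"rx": 0,"ry": 0,"rz": 1,"grip": -1},{"tx": 0,"ty": 0,"tz": 0,"rx": 0,"ry": 0,"rz": 1,"grip": -1},{"tx": 0,"ty": 0,"tz": 0,"rx": 0,"ry": 0,"rz": 1,"grip": -1}])

```text
clock: 15.6
tcp_pos: [0.5399, 0.1445, 0.137]
orientation: [-0.026, 3.14, -0.0]
contact_force: [-0.2, -0.5, 0.2]
grip_width: 0.0858
```

```bash
python3 - <<'E'
from w import *
o,f,T,W=look("e_wrist")
g=eyes.grab_frame("top"); cv2.imwrite("pics/e_top.png",g["frame"])
h=eyes.grab_frame("scene"); cv2.imwrite("pics/e_scene.png",h["frame"]); 
for n,A in (("w",W),("t",cloud(g)),("s",cloud(h))):
  print(n,rect(A,((.49,.59),(.10,.2)),(.033,.05)))
E
```

```text
t 15.6 tcp [0.5399 0.1445 0.137 ] yaw_y 90.96 z [ 0.002 -0.    -1.   ] w 0.0858 F [-0.2 -0.5  0.2] q [-0.49  0.4   0.15  1.93 -0.08  0.81  1.29]
w [(np.int32(3298), array([539.5, 145.8]), array([31.8, 60. ]), 0.8, 'z', np.float64(40.9))]
t [(np.int32(23), array([544.8, 114.5]), array([24.4,  4.9]), 14.4, 'z', np.float64(37.7))]
s [(np.int32(502), array([540.9, 144.5]), array([32.5, 60.8]), 1.8, 'z', np.float64(40.5))]
```

View pics/e_wrist.png

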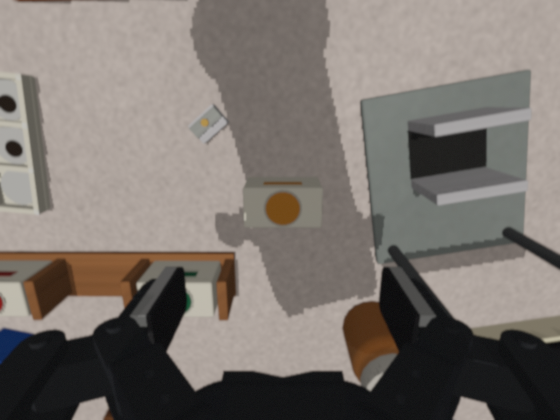

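View pics/e_scene.png

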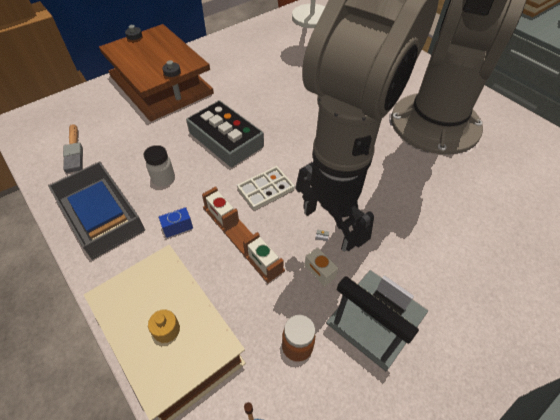

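The block stands upright at (540, 145) with its top at 41 mm, and the jaws are aligned with its long side. I'll descend for the short-end grip.

Request:
drive_tool(commands=[{"tx": 0,"ty": 0.04,"tz": -0.7,"rx": 0,"ry": 0,"rz": 0,"grip": -1},{"tx": 0,"ty": 0,"tz": -1,"rx": 0,"ry": 0,"rz": 0,"grip": -1},{"tx": 0,"ty": 0,"tz": -1,"rx": 0,"ry": 0,"rz": 0,"grip": -1},{"tx": 0,"ty": 0,"tz": -1,"rx": 0,"ry": 0,"rz": 0,"grip": -1},{"tx": 0,"ty": 0,"tz": -0.8,"rx": 0,"ry": 0,"rz": 0,"grip": -1},{"tx": 0,"ty": 0,"tz": -0.7,"rx": 0,"ry": 0,"rz": 0,"grip": -1},{"tx": 0,"ty": 0,"tz": -0.7,"rx": 0,"ry": 0,"rz": 0,"grip": -1},{"tx": 0,"ty": 0,"tz": -0.4,"rx": 0,"ry": 0,"rz": 0,"grip": -1},{"tx": 0,"ty": 0,"tz": -0.2,"rx": 0,"ry": 0,"rz": 0,"grip": -1},{"tx": 0,"ty": 0,"tz": 0,"rx": 0,"ry": 0,"rz": 0,"grip": -1}])

```text
clock: 17.0
tcp_pos: [0.5396, 0.1457, 0.0055]
orientation: [-0.02, 3.141, 0.0]
contact_force: [1.0, 0.2, -0.3]
grip_width: 0.0855
```

Request:
drive_tool(grip_force=50, commands=[{"tx": 0,"ty": 0,"tz": 0,"rx": 0,"ry": 0,"rz": 0,"grip": -0.6},{"tx": 0,"ty": 0,"tz": 0,"rx": 0,"ry": 0,"rz": 0,"grip": -0.4},{"tx": 0,"ty": 0,"tz": 0,"rx": 0,"ry": 0,"rz": 0,"grip": -0.2},{"tx": 0,"ty": 0,"tz": 0,"rx": 0,"ry": 0,"rz": 0,"grip": 0.2},{"tx": 0,"ty": 0,"tz": 0,"rx": 0,"ry": 0,"rz": 0,"grip": 1},{"tx": 0,"ty": 0,"tz": 0,"rx": 0,"ry": 0,"rz": 0,"grip": 1}])

```text
clock: 17.75
tcp_pos: [0.54, 0.1457, 0.0062]
orientation: [-0.02, 3.141, 0.0]
contact_force: [0.1, -1.0, 5.7]
grip_width: 0.0593
```

Request:
drive_tool(commands=[{"tx": 0,"ty": 0,"tz": 0.2,"rx": 0,"ry": 0,"rz": 0,"grip": 1},{"tx": 0,"ty": 0,"tz": 0.6,"rx": 0,"ry": 0,"rz": 0,"grip": 1},{"tx": 0,"ty": 0,"tz": 1,"rx": 0,"ry": 0,"rz": 0,"grip": 1},{"tx": 0,"ty": 0,"tz": 1,"rx": 0,"ry": 0,"rz": 0,"grip": 1},{"tx": 0,"ty": 0,"tz": 1,"rx": 0,"ry": 0,"rz": 0,"grip": 1},{"tx": 0,"ty": 0,"tz": 1,"rx": 0,"ry": 0,"rz": 0,"grip": 1},{"tx": 0,"ty": 0,"tz": 0.4,"rx": 0,"ry": 0,"rz": 0,"grip": 1},{"tx": 0,"ty": 0,"tz": 0,"rx": 0,"ry": 0,"rz": 0,"grip": 1}])

```text
clock: 18.75
tcp_pos: [0.5397, 0.1459, 0.11]
orientation: [-0.02, 3.141, 0.001]
contact_force: [0.2, 0.3, -1.9]
grip_width: 0.0594
```

```bash
python3 - <<'E'
from w import *
o,f,T,W=look("f_wrist")
z=o["tcp_pos"][2]
print("blk",rect(W,((.51,.57),(.10,.19)),(z+.026,z+.06)))
print("walls",rect(W,((.44,.56),(.17,.36)),(.051,.065)))
print("base",rect(W,((.40,.66),(.15,.42)),(.004,.0125)))
E
```

```text
t 18.75 tcp [0.5397 0.1459 0.11  ] yaw_y 90.74 z [ 0.001  0.    -1.   ] w 0.0594 F [ 0.2  0.3 -1.9] q [-0.49  0.44  0.15  1.95 -0.09  0.76  1.29]
blk [(np.int32(18430), array([539.8, 145.1]), array([33.8, 90.1]), 0.6, 'z', np.float64(145.0)), (np.int32(298), array([539.6, 188.8]), array([ 2.4, 15.4]), 89.8, 'z', np.float64(168.1))]
walls [(np.int32(1787), array([474.6, 273.5]), array([ 8.5, 62.2]), 10.6, 'z', np.float64(58.6)), (np.int32(1719), array([521.5, 282.8]), array([ 9. , 62.8]), 10.7, 'z', np.float64(58.4))]
base [(np.int32(25741), array([520.1, 283.1]), array([145.1, 131.1]), 10.6, 'z', np.float64(8.8))]
```

View pics/f_wrist.png

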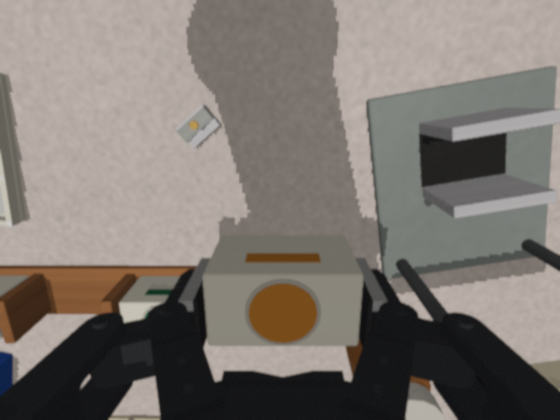

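The wrist view puts the wall midpoint, and so the seat, at (498, 278), yaw 10.7°. That is within 1–2 mm of the fixed cameras. I'm moving above the channel.

Request:
drive_tool(commands=[{"tx": -0.2,"ty": 0.6,"tz": 0,"rx": 0,"ry": 0,"rz": 0.15,"grip": 1},{"tx": -0.27,"ty": 0.85,"tz": 0,"rx": 0,"ry": 0,"rz": 0.16,"grip": 1},{"tx": -0.27,"ty": 0.85,"tz": 0,"rx": 0,"ry": 0,"rz": 0.16,"grip": 1},{"tx": -0.27,"ty": 0.85,"tz": 0,"rx": 0,"ry": 0,"rz": 0.16,"grip": 1},{"tx": -0.27,"ty": 0.85,"tz": 0,"rx": 0,"ry": 0,"rz": 0.16,"grip": 1},{"tx": -0.27,"ty": 0.85,"tz": 0,"rx": 0,"ry": 0,"rz": 0.16,"grip": 1},{"tx": -0.27,"ty": 0.85,"tz": 0,"rx": 0,"ry": 0,"rz": 0.16,"grip": 1},{"tx": -0.27,"ty": 0.9,"tz": 0,"rx": 0,"ry": 0,"rz": 0.13,"grip": 1},{"tx": 0,"ty": 0,"tz": 0,"rx": 0,"ry": 0,"rz": 0,"grip": 1},{"tx": 0,"ty": 0,"tz": 0,"rx": 0,"ry": 0,"rz": 0,"grip": 1}])

```text
clock: 20.05
tcp_pos: [0.4979, 0.277, 0.1094]
orientation: [0.291, -3.128, 0.001]
contact_force: [0.0, -0.8, -1.3]
grip_width: 0.0594
```

```bash
python3 - <<'E'
from w import *
o,f,T,W=look("g_wrist")
g=eyes.grab_frame("scene"); S=cloud(g); cv2.imwrite("pics/g_scene.png",g["frame"])
g2=eyes.grab_frame("top"); S2=cloud(g2); cv2.imwrite("pics/g_top.png",cv2.resize(g2["frame"][130:280,70:230],None,fx=4,fy=4))
z=o["tcp_pos"][2]
for n,A in (("w",W),("s",S),("t",S2)):
  print(n,"blk",rect(A,((.46,.54),(.22,.33)),(z+.026,z+.05)))
  print("walls",rect(A,((.44,.56),(.17,.36)),(.051,.065)))
  print("base",rect(A,((.40,.66),(.15,.42)),(.004,.0125)))
E
```

```text
t 20.05 tcp [0.4979 0.277  0.1094] yaw_y 100.62 z [ 0.    -0.001 -1.   ] w 0.0594 F [ 0.  -0.8 -1.3] q [-0.68  0.45  0.08  1.92 -0.05  0.77  1.19]
w blk [(np.int32(15564), array([498.2, 278.4]), array([33.9, 87. ]), 11.0, 'z', np.float64(144.2)), (np.int32(84), array([500.6, 229.2]), array([1.8, 7.5]), 8.0, 'z', np.float64(158.5)), (np.int32(78), array([483., 325.]), array([1.4, 8. ]), 8.1, 'z', np.float64(158.4))]
walls [(np.int32(1569), array([474.1, 274.2]), array([ 8.3, 62.1]), 10.7, 'z', np.float64(58.4))]
base [(np.int32(13927), array([494.7, 277.9]), array([ 93.9, 130.5]), 10.6, 'z', np.float64(8.8)), (np.int32(105), array([651.6, 252. ]), array([19.6,  2.9]), 45.3, 'z', np.float64(8.7))]
s blk [(np.int32(798), array([499.5, 277.2]), array([33.7, 86.3]), 7.6, 'z', np.float64(143.9))]
walls []
base [(np.int32(960), array([471.3, 272. ]), array([ 44.5, 130. ]), 11.1, 'z', np.float64(8.8)), (np.int32(2263), array([560.5, 288.5]), array([ 65.9, 130.6]), 10.6, 'z', np.float64(8.6))]
t blk [(np.int32(87), array([488.2, 256.4]), array([ 8. , 45.9]), 11.7, 'z', np.float64(142.6))]
walls [(np.int32(142), array([473.1, 271.7]), array([ 8.4, 62.2]), 11.3, 'z', np.float64(56.9))]
base [(np.int32(2024), array([520.5, 270.9]), array([149.2, 111.4]), 11.1, 'z', np.float64(7.4))]
```

View pics/g_wrist.png

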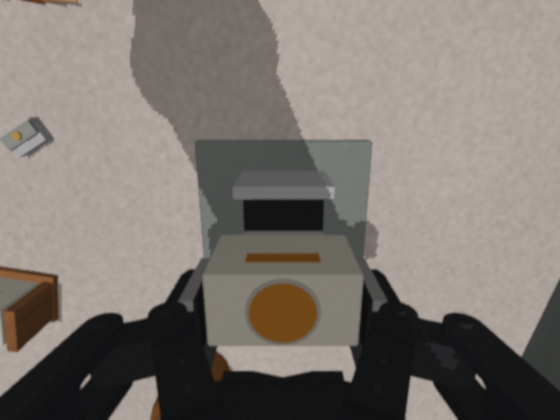

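View pics/g_scene.png

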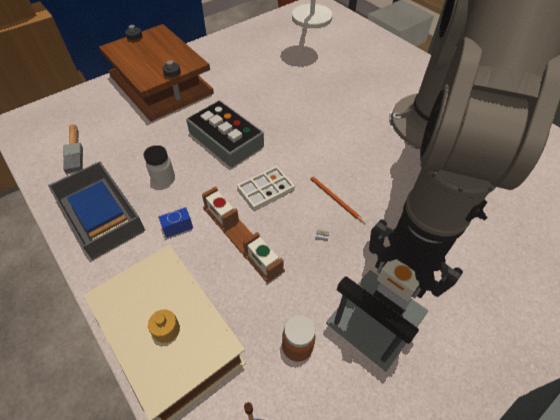

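Relative to the wall, the held block is within 0.5 mm of the channel centre line and end position. I'll lower it slowly.

Request:
drive_tool(commands=[{"tx": 0,"ty": 0.03,"tz": -0.5,"rx": 0,"ry": 0,"rz": 0,"grip": 1},{"tx": 0,"ty": 0,"tz": -0.8,"rx": 0,"ry": 0,"rz": 0,"grip": 1},{"tx": 0,"ty": 0,"tz": -0.7,"rx": 0,"ry": 0,"rz": 0,"grip": 1},{"tx": 0,"ty": 0,"tz": -0.4,"rx": 0,"ry": 0,"rz": 0,"grip": 1},{"tx": 0,"ty": 0,"tz": -0.3,"rx": 0,"ry": 0,"rz": 0,"grip": 1},{"tx": 0,"ty": 0,"tz": -0.3,"rx": 0,"ry": 0,"rz": 0,"grip": 1},{"tx": 0,"ty": 0,"tz": 0,"rx": 0,"ry": 0,"rz": 0,"grip": 1}])

```text
clock: 21.08
tcp_pos: [0.4976, 0.2782, 0.0492]
orientation: [0.292, -3.128, 0.0]
contact_force: [0.8, 0.3, -1.5]
grip_width: 0.0592
```

```bash
python3 - <<'E'
from w import *
o,f,T,W=look("h_wrist")
g=eyes.grab_frame("scene"); cv2.imwrite("pics/h_scene.png",cv2.resize(g["frame"][230:400,300:480],None,fx=3.5,fy=3.5,interpolation=cv2.INTER_CUBIC))
E
```

```text
t 21.07 tcp [0.4976 0.2782 0.0492] yaw_y 100.66 z [-0. -0. -1.] w 0.0592 F [ 0.8  0.3 -1.5] q [-0.67  0.54  0.07  1.95 -0.06  0.65  1.19]
```

View pics/h_wrist.png

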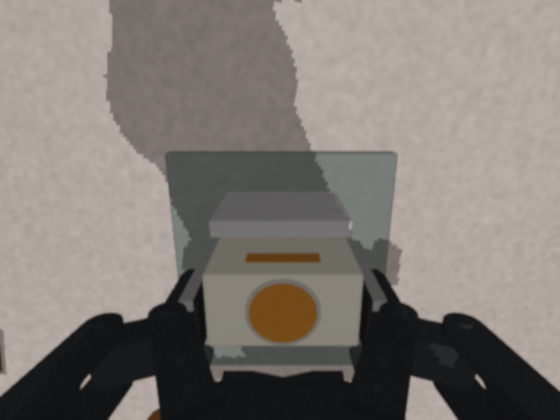

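View pics/h_scene.png

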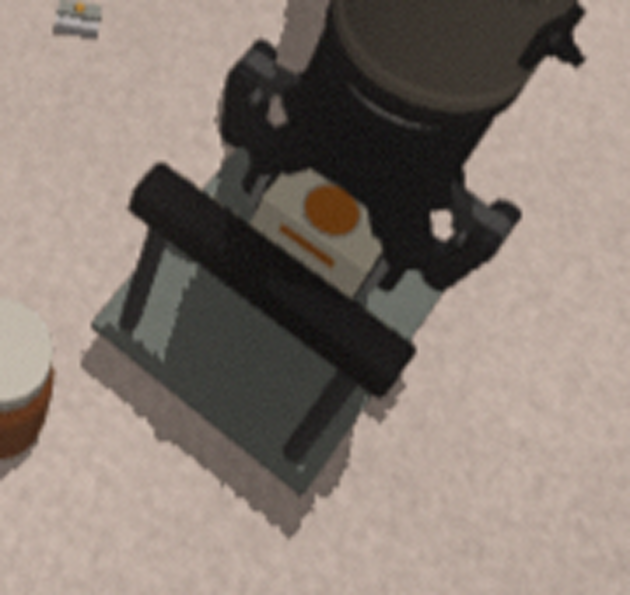

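```bash
python3 - <<'E'
from w import *
o,f,T,W=look("h2_wrist")
c,s=np.cos(np.radians(10.68)),np.sin(np.radians(10.68))
t=o["tcp_pos"]; D=W[...,:2]-t[:2]; L=np.stack([D[...,0]*c+D[...,1]*s,-D[...,0]*s+D[...,1]*c,W[...,2]],-1)*1000
m=(abs(L[...,2]-58)<5)&(L[...,0]<-18)&(L[...,0]>-35)&(abs(L[...,1])<45)
p=L[m]; print("wall",m.sum(),np.percentile(p[:,:2],[0.5,50,99.5],axis=0).round(1), cv2.minAreaRect(p[:,:2].astype(np.float32)))
z=t[2]*1000
m=(abs(L[...,2]-(z+34))<4)&(abs(L[...,0])<20)&(abs(L[...,1])<35)
# ochre spot & bar pixels
b,g,r_=[f["frame"][...,i].astype(int) for i in range(3)]
oc=(r_-b>50)&(abs(L[...,0])<20)&(abs(L[...,1])<30)
top=oc&(L[...,2]>z+31)&(np.indices(oc.shape)[0]>270); print("spot",top.sum(),L[top].mean(0))
bar=oc&(np.indices(oc.shape)[0]<268); print("bar",bar.sum(),L[bar].mean(0))
E
```

```text
t 21.18 tcp [0.4979 0.2784 0.0497] yaw_y 100.66 z [ 0.  0. -1.] w 0.06 F [-0.6  0.2  0. ] q [-0.67  0.54  0.07  1.95 -0.06  0.65  1.19]
wall 2953 [[-28.2 -30.3]
 [-25.    0.2]
 [-20.1  30.6]] ((-24.10080909729004, 0.2221240997314453), (61.93560028076172, 8.772073745727539), 89.7294921875)
spot 3120 [ 0.39307298  1.15475493 85.20427399]
bar 578 [-15.70484148   1.22005983  71.07292614]
```

Relative to the dock wall, the block is about 1 mm too far along +y. I'll correct that, then lower to contact.

Request:
drive_tool(commands=[{"tx": -0.01,"ty": -0.05,"tz": -0.2,"rx": 0,"ry": 0,"rz": 0,"grip": 1},{"tx": 0,"ty": 0,"tz": -0.4,"rx": 0,"ry": 0,"rz": 0,"grip": 1},{"tx": 0,"ty": 0,"tz": -0.4,"rx": 0,"ry": 0,"rz": 0,"grip": 1},{"tx": 0,"ty": 0,"tz": -0.3,"rx": 0,"ry": 0,"rz": 0,"grip": 1},{"tx": 0,"ty": 0,"tz": -0.2,"rx": 0,"ry": 0,"rz": 0,"grip": 1},{"tx": 0,"ty": 0,"tz": -0.1,"rx": 0,"ry": 0,"rz": 0,"grip": 1},{"tx": 0,"ty": 0,"tz": 0,"rx": 0,"ry": 0,"rz": 0,"grip": 1}])

```text
clock: 22.1
tcp_pos: [0.4975, 0.2773, 0.0174]
orientation: [0.292, -3.128, 0.0]
contact_force: [0.0, -0.3, -1.8]
grip_width: 0.0591
```

Request:
drive_tool(commands=[{"tx": 0,"ty": 0,"tz": -0.06,"rx": 0,"ry": 0,"rz": 0,"grip": 1},{"tx": 0,"ty": 0,"tz": -0.05,"rx": 0,"ry": 0,"rz": 0,"grip": 1},{"tx": 0,"ty": 0,"tz": -0.03,"rx": 0,"ry": 0,"rz": 0,"grip": 1},{"tx": 0,"ty": 0,"tz": 0,"rx": 0,"ry": 0,"rz": 0,"grip": 1}])

```text
clock: 22.6
tcp_pos: [0.4975, 0.2773, 0.0147]
orientation: [0.292, -3.128, -0.0]
contact_force: [0.1, -0.7, -1.6]
grip_width: 0.0596
```

Request:
drive_tool(commands=[{"tx": 0,"ty": 0,"tz": -0.03,"rx": 0,"ry": 0,"rz": 0,"grip": 1},{"tx": 0,"ty": 0,"tz": -0.02,"rx": 0,"ry": 0,"rz": 0,"grip": 1},{"tx": 0,"ty": 0,"tz": 0,"rx": 0,"ry": 0,"rz": 0,"grip": 1}])

```text
clock: 22.98
tcp_pos: [0.4976, 0.2773, 0.0142]
orientation: [-0.292, 3.128, 0.0]
contact_force: [-1.5, -1.1, 4.2]
grip_width: 0.0594
```

The force changed to +4 N, so the block is on the floor. I'll release slowly and retreat upwards.

Request:
drive_tool(commands=[{"tx": 0,"ty": 0,"tz": 0,"rx": 0,"ry": 0,"rz": 0,"grip": -0.5},{"tx": 0,"ty": 0,"tz": 0,"rx": 0,"ry": 0,"rz": 0,"grip": -0.8},{"tx": 0,"ty": 0,"tz": 0,"rx": 0,"ry": 0,"rz": 0,"grip": -1},{"tx": 0,"ty": 0,"tz": 0,"rx": 0,"ry": 0,"rz": 0,"grip": -1},{"tx": 0,"ty": 0,"tz": 0.3,"rx": 0,"ry": 0,"rz": 0,"grip": -1},{"tx": 0,"ty": 0,"tz": 0.8,"rx": 0,"ry": 0,"rz": 0,"grip": -1},{"tx": 0,"ty": 0,"tz": 1,"rx": 0,"ry": 0,"rz": 0,"grip": -1},{"tx": 0,"ty": 0,"tz": 1,"rx": 0,"ry": 0,"rz": 0,"grip": -1},{"tx": 0,"ty": 0,"tz": 1,"rx": 0,"ry": 0,"rz": 0,"grip": -1},{"tx": 0,"ty": 0,"tz": 1,"rx": 0,"ry": 0,"rz": 0,"grip": -1}])

```text
clock: 24.22
tcp_pos: [0.4977, 0.2774, 0.1177]
orientation: [-0.292, 3.127, 0.001]
contact_force: [0.7, 0.0, -0.6]
grip_width: 0.0855
```

Request:
drive_tool(commands=[{"tx": -0.5,"ty": 0,"tz": 1,"rx": 0,"ry": 0,"rz": 0,"grip": -1},{"tx": -0.5,"ty": -0.3,"tz": 1,"rx": 0,"ry": 0,"rz": 0,"grip": -1},{"tx": 0,"ty": -0.3,"tz": 0.5,"rx": 0,"ry": 0,"rz": 0,"grip": -1},{"tx": 0,"ty": 0,"tz": 0,"rx": 0,"ry": 0,"rz": 0,"grip": -1}])

```text
clock: 24.72
tcp_pos: [0.4784, 0.2649, 0.1669]
orientation: [-0.29, 3.126, 0.001]
contact_force: [-0.7, 0.4, 0.4]
grip_width: 0.0857
```

```bash
cat > chk.py <<'E'
from w import *
def local(A,c0,yaw):
    c,s=np.cos(np.radians(yaw)),np.sin(np.radians(yaw)); D=A[...,:2]-c0
    return np.stack([D[...,0]*c+D[...,1]*s,-D[...,0]*s+D[...,1]*c,A[...,2]],-1)*1000
def chk(A,n):
    L=local(A,np.array([.4975,.2772]),10.68)/1000
    print(n,"walls",rect(L,((-.035,.035),(-.045,.045)),(.054,.065)))
    print(n,"blk",rect(L,((-.019,.019),(-.04,.04)),(.041,.0525)))
E
python3 - <<'E'
from chk import *
o,f,T,W=look("i_wrist"); chk(W,"w")
for n in("scene","top"):
    g=eyes.grab_frame(n); chk(cloud(g),n); cv2.imwrite(f"pics/i_{n}.png",g["frame"])
E
```

```text
t 24.73 tcp [0.4784 0.2649 0.1669] yaw_y 100.59 z [ 0.002  0.001 -1.   ] w 0.0857 F [-0.7  0.4  0.4] q [-0.69  0.34  0.09  1.93 -0.04  0.87  1.17]
w walls [(np.int32(843), array([-23.4,   1.2]), array([ 8.7, 61.7]), 0.1, 'z', np.float64(58.5)), (np.int32(755), array([24. ,  1.4]), array([61.9,  8.4]), 89.9, 'z', np.float64(58.4))]
w blk [(np.int32(2585), array([0.2, 1.3]), array([32., 60.]), 0.1, 'z', np.float64(48.9))]
scene walls [(np.int32(182), array([-22.9,  -0.1]), array([61.4,  9.6]), 89.7, 'z', np.float64(58.1))]
scene blk [(np.int32(532), array([-1.9, -0.1]), array([34.2, 59.7]), 0.1, 'z', np.float64(48.8))]
top walls [(np.int32(126), array([-25.,  -1.]), array([ 8.3, 61.4]), 0.9, 'z', np.float64(57.1))]
top blk [(np.int32(160), array([-11.1,  -1.1]), array([12.9, 58.9]), 0.2, 'z', np.float64(47.0))]
```

View pics/i_wrist.png

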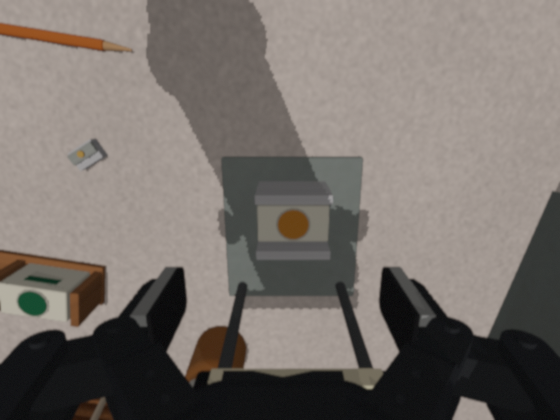

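The placement is good: the block is flat with its top at 48.9 mm, and its ends are level with the walls to about 0.1 mm in the wrist, scene and top views. Next is key 1, with the gripper closed.

Request:
drive_tool(commands=[{"tx": 0.02,"ty": -0.98,"tz": 0,"rx": 0,"ry": 0,"rz": -0.41,"grip": 0},{"tx": 0.02,"ty": -0.98,"tz": 0,"rx": 0,"ry": 0,"rz": -0.41,"grip": 1},{"tx": 0.02,"ty": -0.98,"tz": 0,"rx": 0,"ry": 0,"rz": -0.41,"grip": 1},{"tx": 0.02,"ty": -0.98,"tz": 0,"rx": 0,"ry": 0,"rz": -0.41,"grip": 1},{"tx": 0.02,"ty": -0.98,"tz": 0,"rx": 0,"ry": 0,"rz": -0.41,"grip": 1},{"tx": 0.02,"ty": -0.98,"tz": 0,"rx": 0,"ry": 0,"rz": -0.41,"grip": 1},{"tx": 0.02,"ty": -0.98,"tz": 0,"rx": 0,"ry": 0,"rz": -0.41,"grip": 1},{"tx": 0.02,"ty": -0.98,"tz": 0,"rx": 0,"ry": 0,"rz": -0.41,"grip": 1},{"tx": 0.02,"ty": -0.98,"tz": 0,"rx": 0,"ry": 0,"rz": -0.41,"grip": 1},{"tx": 0.02,"ty": -0.98,"tz": 0,"rx": 0,"ry": 0,"rz": -0.41,"grip": 1}])

```text
clock: 26.12
tcp_pos: [0.4816, 0.068, 0.1657]
orientation: [0.609, 3.082, 0.0]
contact_force: [0.9, 0.0, -0.0]
grip_width: 0.0002
```

Request:
drive_tool(commands=[{"tx": 0.02,"ty": -0.98,"tz": 0,"rx": 0,"ry": 0,"rz": -0.41,"grip": 1},{"tx": 0.02,"ty": -0.98,"tz": 0,"rx": 0,"ry": 0,"rz": -0.41,"grip": 1},{"tx": 0.02,"ty": -0.98,"tz": 0,"rx": 0,"ry": 0,"rz": -0.41,"grip": 1},{"tx": 0.02,"ty": -0.98,"tz": 0,"rx": 0,"ry": 0,"rz": -0.41,"grip": 1},{"tx": 0.02,"ty": -0.98,"tz": 0,"rx": 0,"ry": 0,"rz": -0.41,"grip": 1},{"tx": 0.02,"ty": -0.98,"tz": 0,"rx": 0,"ry": 0,"rz": -0.41,"grip": 1},{"tx": 0.02,"ty": -0.98,"tz": 0,"rx": 0,"ry": 0,"rz": -0.41,"grip": 1},{"tx": 0.02,"ty": -0.98,"tz": 0,"rx": 0,"ry": 0,"rz": -0.41,"grip": 1},{"tx": 0.02,"ty": -0.98,"tz": 0,"rx": 0,"ry": 0,"rz": -0.41,"grip": 1},{"tx": 0.02,"ty": -0.98,"tz": 0,"rx": 0,"ry": 0,"rz": -0.41,"grip": 1}])

```text
clock: 27.38
tcp_pos: [0.4855, -0.128, 0.1657]
orientation: [1.454, 2.785, 0.0]
contact_force: [0.4, 0.7, -0.1]
grip_width: 0.0002
```

Request:
drive_tool(commands=[{"tx": 0.02,"ty": -0.98,"tz": 0,"rx": 0,"ry": 0,"rz": -0.41,"grip": 1},{"tx": 0.02,"ty": -0.98,"tz": 0,"rx": 0,"ry": 0,"rz": -0.41,"grip": 1},{"tx": 0.02,"ty": -0.98,"tz": 0,"rx": 0,"ry": 0,"rz": -0.41,"grip": 1},{"tx": 0.02,"ty": -0.98,"tz": 0,"rx": 0,"ry": 0,"rz": -0.41,"grip": 1},{"tx": 0.02,"ty": -0.98,"tz": 0,"rx": 0,"ry": 0,"rz": -0.41,"grip": 1},{"tx": 0.02,"ty": -0.98,"tz": 0,"rx": 0,"ry": 0,"rz": -0.41,"grip": 1},{"tx": 0.02,"ty": -0.98,"tz": 0,"rx": 0,"ry": 0,"rz": -0.41,"grip": 1},{"tx": 0.02,"ty": -0.98,"tz": 0,"rx": 0,"ry": 0,"rz": -0.41,"grip": 1},{"tx": 0.02,"ty": -0.98,"tz": 0,"rx": 0,"ry": 0,"rz": -0.37,"grip": 1},{"tx": 0,"ty": 0,"tz": 0,"rx": 0,"ry": 0,"rz": 0,"grip": 1}])

```text
clock: 28.62
tcp_pos: [0.4887, -0.3051, 0.1658]
orientation: [2.108, 2.328, -0.001]
contact_force: [-0.2, 0.1, -0.1]
grip_width: -0.0002
```

```bash
python3 - <<'E'
from chk import *
o,f,T,W=look("j_wrist")
for q in rect(W,((.45,.53),(-.4,-.17)),(.0605,.07)): print(*q)
E
```

```text
t 28.62 tcp [ 0.4887 -0.3051  0.1658] yaw_y 5.67 z [-0.    -0.001 -1.   ] w -0.0002 F [-0.2  0.1 -0.1] q [-0.02  0.44  0.62  1.89 -0.32  0.9   0.85]
1391 [ 483.1 -231.7] [27.8 24. ] 6.2 z 64.6
1219 [ 486.7 -267.5] [27.5 24.3] 6.0 z 64.6
1103 [ 490.6 -303.1] [27.8 24.7] 6.6 z 64.6
```

View pics/j_wrist.png

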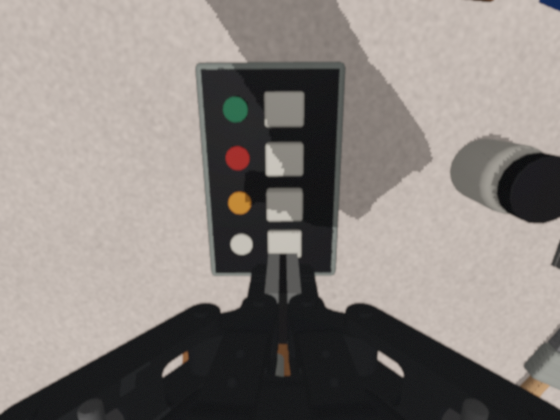

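The ochre dot at pixel (240,203) marks key 1, centred at (490.5, -304) with its cap top at 64.6 mm. I'll descend to just above it.

Request:
drive_tool(commands=[{"tx": 0.09,"ty": 0.05,"tz": -0.7,"rx": 0,"ry": 0,"rz": 0,"grip": 1},{"tx": 0,"ty": 0,"tz": -1,"rx": 0,"ry": 0,"rz": 0,"grip": 1},{"tx": 0,"ty": 0,"tz": -1,"rx": 0,"ry": 0,"rz": 0,"grip": 1},{"tx": 0,"ty": 0,"tz": -0.9,"rx": 0,"ry": 0,"rz": 0,"grip": 1},{"tx": 0,"ty": 0,"tz": -0.7,"rx": 0,"ry": 0,"rz": 0,"grip": 1},{"tx": 0,"ty": 0,"tz": -0.4,"rx": 0,"ry": 0,"rz": 0,"grip": 1},{"tx": 0,"ty": 0,"tz": 0,"rx": 0,"ry": 0,"rz": 0,"grip": 1}])

```text
clock: 29.55
tcp_pos: [0.4907, -0.3021, 0.0712]
orientation: [-2.105, -2.331, 0.0]
contact_force: [-0.7, -0.6, 0.0]
grip_width: 0.0004
```

Request:
drive_tool(commands=[{"tx": 0,"ty": 0,"tz": -0.2,"rx": 0,"ry": 0,"rz": 0,"grip": 1},{"tx": 0,"ty": 0,"tz": -0.2,"rx": 0,"ry": 0,"rz": 0,"grip": 1},{"tx": 0,"ty": 0,"tz": -0.1,"rx": 0,"ry": 0,"rz": 0,"grip": 1},{"tx": 0,"ty": 0,"tz": 0,"rx": 0,"ry": 0,"rz": 0,"grip": 1}])

```text
clock: 30.05
tcp_pos: [0.4913, -0.3023, 0.0619]
orientation: [2.105, 2.331, 0.0]
contact_force: [0.4, -0.3, 3.2]
grip_width: 0.0001
```

Request:
drive_tool(commands=[{"tx": 0,"ty": 0,"tz": -0.1,"rx": 0,"ry": 0,"rz": 0,"grip": 1},{"tx": 0,"ty": 0,"tz": -0.1,"rx": 0,"ry": 0,"rz": 0,"grip": 1},{"tx": 0,"ty": 0,"tz": -0.1,"rx": 0,"ry": 0,"rz": 0,"grip": 1},{"tx": 0,"ty": 0,"tz": -0.05,"rx": 0,"ry": 0,"rz": 0,"grip": 1},{"tx": 0,"ty": 0,"tz": 0,"rx": 0,"ry": 0,"rz": 0,"grip": 1}])

```text
clock: 30.68
tcp_pos: [0.4906, -0.3019, 0.0546]
orientation: [-2.105, -2.332, -0.0]
contact_force: [-0.9, -0.2, 1.2]
grip_width: -0.0002
```

Request:
drive_tool(commands=[{"tx": 0,"ty": 0,"tz": -0.03,"rx": 0,"ry": 0,"rz": 0,"grip": 1},{"tx": 0,"ty": 0,"tz": -0.02,"rx": 0,"ry": 0,"rz": 0,"grip": 1},{"tx": 0,"ty": 0,"tz": 0,"rx": 0,"ry": 0,"rz": 0,"grip": 1}])

```text
clock: 31.05
tcp_pos: [0.4907, -0.302, 0.0544]
orientation: [-2.105, -2.331, -0.001]
contact_force: [-3.5, 2.4, 10.9]
grip_width: -0.0001
```

The force is 11 N at the bottom stop. I'll let go, rise and check.

Request:
drive_tool(commands=[{"tx": 0,"ty": 0,"tz": 0.3,"rx": 0,"ry": 0,"rz": 0,"grip": 1},{"tx": 0,"ty": 0,"tz": 0.8,"rx": 0,"ry": 0,"rz": 0,"grip": 1},{"tx": 0,"ty": 0,"tz": 1,"rx": 0,"ry": 0,"rz": 0,"grip": 1},{"tx": 0,"ty": 0,"tz": 1,"rx": 0,"ry": 0,"rz": 0,"grip": 1},{"tx": 0,"ty": 0,"tz": 1,"rx": 0,"ry": 0,"rz": 0,"grip": 1},{"tx": 0,"ty": -0.5,"tz": 1,"rx": 0,"ry": 0,"rz": 0,"grip": 1},{"tx": 0,"ty": -1,"tz": 1,"rx": 0,"ry": 0,"rz": 0,"grip": 1},{"tx": 0,"ty": -1,"tz": 0.5,"rx": 0,"ry": 0,"rz": 0,"grip": 1},{"tx": 0,"ty": -0.5,"tz": 0,"rx": 0,"ry": 0,"rz": 0,"grip": 1},{"tx": 0,"ty": 0,"tz": 0,"rx": 0,"ry": 0,"rz": 0,"grip": 1}])

```text
clock: 32.3
tcp_pos: [0.4902, -0.3626, 0.185]
orientation: [-2.106, -2.33, 0.001]
contact_force: [0.5, -0.1, -0.4]
grip_width: 0.0006
```

```bash
python3 - <<'E'
from chk import *
o,f,T,W=look("k_wrist")
for i,y in enumerate((-54,-18,18,54)):
    M=np.array([.478,-.2865])+[.010*np.cos(np.radians(6))-y/1e3*np.sin(np.radians(6)),.010*np.sin(np.radians(6))+y/1e3*np.cos(np.radians(6))]
    m=(np.hypot(W[...,0]-M[0],W[...,1]-M[1])<.006); print("key",i,m.sum(),np.round(np.median(W[m][:,2])*1000,1))
for n in("scene","top"):
    g=eyes.grab_frame(n); A=cloud(g); chk(A,n); cv2.imwrite(f"pics/k_{n}.png",g["frame"])
    print(n,rect(A,((.56,.67),(-.15,.12)),(.040,.060)))
E
```

```text
t 32.3 tcp [ 0.4902 -0.3626  0.185 ] yaw_y 5.78 z [-0.001  0.    -1.   ] w 0.0006 F [ 0.5 -0.1 -0.4] q [ 0.07  0.48  0.62  1.79 -0.33  0.98  0.93]
key 0 1633 265.3
key 1 179 55.1
key 2 222 64.7
key 3 253 64.7
scene walls [(np.int32(180), array([-22.9,  -0.2]), array([ 9.1, 61.4]), 1.4, 'z', np.float64(58.3))]
scene blk [(np.int32(534), array([-1.8, -0.1]), array([34.3, 59.8]), 0.1, 'z', np.float64(48.8))]
scene [(np.int32(540), array([619.5, -92.8]), array([36.4, 86.7]), 0.6, 'z', np.float64(46.6)), (np.int32(666), array([618.1,  58.8]), array([35.9, 85.9]), 0.9, 'z', np.float64(46.8))]
top walls [(np.int32(125), array([22.9, -0.8]), array([61.6,  8.7]), 89.3, 'z', np.float64(57.1)), (np.int32(126), array([-25.2,  -0.4]), array([ 8.4, 60.8]), 0.5, 'z', np.float64(57.3))]
top blk [(np.int32(481), array([-1.2, -0.8]), array([32.5, 60.6]), 0.9, 'z', np.float64(47.3))]
top [(np.int32(78), array([ 617.7, -130.8]), array([ 8.3, 35. ]), 88.8, 'z', np.float64(47.0)), (np.int32(74), array([617.4, -55. ]), array([ 8. , 35.3]), 88.9, 'z', np.float64(47.6)), (np.int32(454), array([618. , -93.7]), array([32.4, 59.9]), 1.8, 'z', np.float64(45.9)), (np.int32(69), array([616.3,  19.9]), array([ 6.1, 35.9]), 89.2, 'z', np.float64(47.3)), (np.int32(73), array([615.1,  96.2]), array([36.1,  8.2]), 1.8, 'z', np.float64(46.8)), (np.int32(456), array([615.8,  58.3]), array([33.2, 59.9]), 2.1, 'z', np.float64(45.5))]
```

View pics/k_wrist.png

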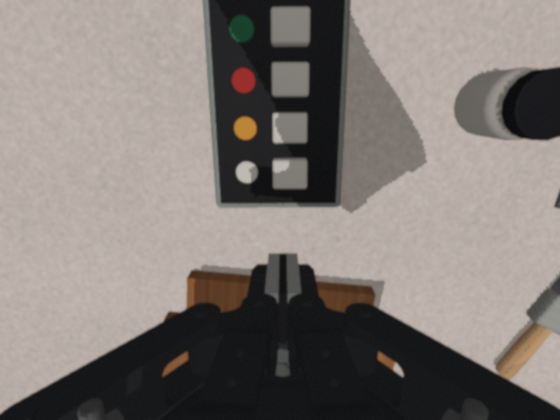

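View pics/k_top.png

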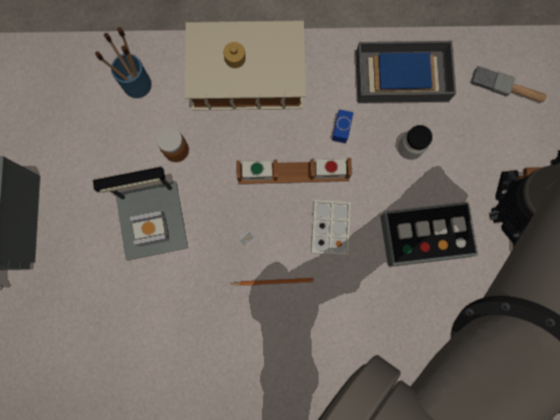

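```bash
python3 - <<'E'
from chk import *
o,f,T,W=look("l_wrist")
g=eyes.grab_frame("top")
for n,A in(("w",W),("t",cloud(g))):
  for k,M in((0,(.4943,-.3392)),(1,(.4905,-.3038))):
    m=(np.hypot(A[...,0]-M[0],A[...,1]-M[1])<.007)&(A[...,2]<.1); print(n,k,m.sum(),np.round(np.median(A[m][:,2])*1000,1))
E
```

```text
t 32.45 tcp [ 0.4907 -0.361   0.1847] yaw_y 5.9 z [-0.001  0.001 -1.   ] w -0.0002 F [-0.2  0.5  0.5] q [ 0.07  0.48  0.62  1.8  -0.33  0.98  0.93]
w 0 228 64.7
w 1 245 55.2
t 0 42 64.1
t 1 39 54.1
```

Key 1 is latched down at about 55 mm and key 0 is up at about 64.5 mm. Keys 2 and 3 are still up, and the robot is touching nothing.

```bash
python3 -c "
from bench import workorder
print(workorder.hand_in())"
```

```text
the job is handed in; nothing more can be done
None
```

The ochre block is seated in the dock and the ochre key is latched down. I handed the job in at about 32.5 s of the 67 s limit.

- **Block:** I lifted it out of the rack by its long faces and set it on free bench. I then regrasped it by its short ends and lowered it into the channel until it touched the floor.
    - **Check:** the spot is up and the block is flat, with its top at about 48.8 mm. In the wrist view its ends are level with the wall ends to about 0.1 mm, and the other two cameras agree within their accuracy.
- **Key:** I pressed key 1, which has the ochre dot, to its stop with a reading of about 11 N there, and let go.
    - **Check:** key 1 stays down at about 55 mm and the clear-light key 0 is up at about 64.5 mm. Keys 2 and 3 are still up at 64.7 mm.
- **Everything else:** the red and green blocks measured unmoved, and the rest of the bench looks unchanged in the final top view. The gripper is clear of everything.

**Disagreements:** the cameras differed from each other by 1–3 mm in absolute position, so I set the final placement relative to the dock walls. My first height reading for key 0 came out at 265 mm because the gripper was in the way. I repeated it with the gripper filtered out, and two cameras then agreed.

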